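# File the slide cassettes in the archive drawer

### The job

Pull the white archive drawer out to its stop, lift every slide cassette out of the narrow gaps of the rack by its exposed top edge, and put the blue ones in the drawer's blue-lined bay and the yellow ones in its yellow-lined bay (standing or lying does not matter). When all of them are in, push the drawer fully shut with the cassettes inside. There may be four to six cassettes; leave the bottle, the jar and the dish alone.

Things in the scene. Friction and masses are not known exactly. Their poses are not given: they have to be found in the camera images.
- blue1_center (a point): centre (half-way up) of a blue flat plastic slide cassette, a closed rigid box 90 x 18 x 64 mm, 120 g or so; its x axis runs along the 90 mm length, y through the 18 mm thickness, z along the 64 mm height (up while it stands in the rack). It starts upright in one of the rack's gaps with its top 31 mm showing. May be absent.
- yellow1_center (a point): centre (half-way up) of a yellow flat plastic slide cassette, a closed rigid box 90 x 18 x 64 mm, 120 g or so; its x axis runs along the 90 mm length, y through the 18 mm thickness, z along the 64 mm height (up while it stands in the rack). It starts upright in one of the rack's gaps with its top 31 mm showing. May be absent.
- blue2_center (a point): centre (half-way up) of a blue flat plastic slide cassette, a closed rigid box 90 x 18 x 64 mm, 120 g or so; its x axis runs along the 90 mm length, y through the 18 mm thickness, z along the 64 mm height (up while it stands in the rack). It starts upright in one of the rack's gaps with its top 31 mm showing. May be absent.
- yellow2_center (a point): centre (half-way up) of a yellow flat plastic slide cassette, a closed rigid box 90 x 18 x 64 mm, 120 g or so; its x axis runs along the 90 mm length, y through the 18 mm thickness, z along the 64 mm height (up while it stands in the rack). It starts upright in one of the rack's gaps with its top 31 mm showing. May be absent.
- blue3_center (a point): centre (half-way up) of a blue flat plastic slide cassette, a closed rigid box 90 x 18 x 64 mm, 120 g or so; its x axis runs along the 90 mm length, y through the 18 mm thickness, z along the 64 mm height (up while it stands in the rack). It starts upright in one of the rack's gaps with its top 31 mm showing. May be absent.
- yellow3_center (a point): centre (half-way up) of a yellow flat plastic slide cassette, a closed rigid box 90 x 18 x 64 mm, 120 g or so; its x axis runs along the 90 mm length, y through the 18 mm thickness, z along the 64 mm height (up while it stands in the rack). It starts upright in one of the rack's gaps with its top 31 mm showing. May be absent.
- rack: grey fixed rack block on the bench, 110 (x) x 290 (y) x 45 mm high; origin at the centre of its underside. Six upright gaps at y = -125, -75, -25, 25, 75, 125 mm, each 94 mm long (x), 21 mm wide (y) and 33 mm deep (floor 12 mm above the bench). Some gaps may be empty.
- drawer (a joint): how far the drawer is pulled out of the cabinet, m: 0 shut, 0.18 at its stop. It slides along the handle frame's -x direction to open, with about 1 N of friction, and stays where it is left.
- handle (a point): middle of the drawer's steel bar handle: a level bar 12 mm thick, 100 mm long (along y), 40 mm in front of the drawer's front panel and 75 mm above the bench; moves with the drawer. Axes as the cabinet's: x points into the cabinet, z up. The front panel is 15 mm thick and its top edge is 24 mm above the bar's middle; the cabinet's top is 37 mm above it.
- bay_blue (a point): point on the floor of the drawer's blue-lined bay (+y side of the divider), midway across it, 33 mm behind its front wall; moves with the drawer. x: into the cabinet, z: up. Inside the bay: x -33 to +182, y -55 to +55 mm; walls 36 mm above this floor, drawer front panel 78 mm. Drawer at its stop: open from above up to x = +141 mm; beyond, 79 mm of height under the cabinet top.
- bay_yellow (a point): point on the floor of the drawer's yellow-lined bay (-y side of the divider), midway across it, 33 mm behind its front wall; moves with the drawer. x: into the cabinet, z: up. Inside the bay: x -33 to +182, y -55 to +55 mm; walls 36 mm above this floor, drawer front panel 78 mm. Drawer at its stop: open from above up to x = +141 mm; beyond, 79 mm of height under the cabinet top.
- cabinet_front (a point): middle of the front edge of the cabinet's top, just behind the shut drawer's front panel. White fixed cabinet on the bench, 245 mm deep behind this edge (x points into it), 270 mm wide (y), 112 mm high.
- reagent: amber reagent bottle, 54 mm across, 120 mm high, origin at the centre of its underside; bystander
- oiljar: small green jar, 48 mm across, 60 mm high, origin at the centre of its underside; bystander
- dish: closed glass dish, 94 mm across, 22 mm high, origin at the centre of its underside; bystander
Mind the look-alikes: they are no part of the job. Leave any green look-alike of the part that bears blue3_center alone.

How it is judged:
On the way, in this order (a step that is already met when the one before it is completed fails the run):
1. the drawer is pulled out to its stop (value of joint drawer above 0.172 m), for 0.2 s.
2. every cassette is in the bay of its colour while the drawer stands open (x of blue1_center in the frame of bay_blue between -0.0315 and 0.1805 m and y of blue1_center in the frame of bay_blue between -0.055 and 0.055 m and z of blue1_center in the frame of bay_blue between 0 and 0.058 m and x of yellow1_center in the frame of bay_yellow between -0.0315 and 0.1805 m and y of yellow1_center in the frame of bay_yellow between -0.055 and 0.055 m and z of yellow1_center in the frame of bay_yellow between 0 and 0.058 m and x of blue2_center in the frame of bay_blue between -0.0315 and 0.1805 m and y of blue2_center in the frame of bay_blue between -0.055 and 0.055 m and z of blue2_center in the frame of bay_blue between 0 and 0.058 m and x of yellow2_center in the frame of bay_yellow between -0.0315 and 0.1805 m and y of yellow2_center in the frame of bay_yellow between -0.055 and 0.055 m and z of yellow2_center in the frame of bay_yellow between 0 and 0.058 m and x of blue3_center in the frame of bay_blue between -0.0315 and 0.1805 m and y of blue3_center in the frame of bay_blue between -0.055 and 0.055 m and z of blue3_center in the frame of bay_blue between 0 and 0.058 m and x of yellow3_center in the frame of bay_yellow between -0.0315 and 0.1805 m and y of yellow3_center in the frame of bay_yellow between -0.055 and 0.055 m and z of yellow3_center in the frame of bay_yellow between 0 and 0.058 m and value of joint drawer above 0.1 m), for 0.2 s.
At the end, for the whole second after the job is handed in: Every cassette present has its centre inside the bay of its colour (within the bay's walls, no higher than 58 mm above its floor) and is at rest, and the drawer is shut to within 8 mm (x of blue1_center in the frame of bay_blue between -0.0315 and 0.1805 m and y of blue1_center in the frame of bay_blue between -0.055 and 0.055 m and z of blue1_center in the frame of bay_blue between 0 and 0.058 m and x of yellow1_center in the frame of bay_yellow between -0.0315 and 0.1805 m and y of yellow1_center in the frame of bay_yellow between -0.055 and 0.055 m and z of yellow1_center in the frame of bay_yellow between 0 and 0.058 m and x of blue2_center in the frame of bay_blue between -0.0315 and 0.1805 m and y of blue2_center in the frame of bay_blue between -0.055 and 0.055 m and z of blue2_center in the frame of bay_blue between 0 and 0.058 m and x of yellow2_center in the frame of bay_yellow between -0.0315 and 0.1805 m and y of yellow2_center in the frame of bay_yellow between -0.055 and 0.055 m and z of yellow2_center in the frame of bay_yellow between 0 and 0.058 m and x of blue3_center in the frame of bay_blue between -0.0315 and 0.1805 m and y of blue3_center in the frame of bay_blue between -0.055 and 0.055 m and z of blue3_center in the frame of bay_blue between 0 and 0.058 m and x of yellow3_center in the frame of bay_yellow between -0.0315 and 0.1805 m and y of yellow3_center in the frame of bay_yellow between -0.055 and 0.055 m and z of yellow3_center in the frame of bay_yellow between 0 and 0.058 m and value of joint drawer below 0.008 m and linear speed of each of blue1, yellow1, blue2, yellow2, blue3, yellow3 below 0.03 m/s); the robot touches nothing.
It fails at once if the bottle is moved by more than 3 cm (distance of reagent from where it was at the start of the episode above 0.03 m).
It fails at once if the jar is moved by more than 3 cm (distance of oiljar from where it was at the start of the episode above 0.03 m).
It fails at once if the dish is moved by more than 3 cm (distance of dish from where it was at the start of the episode above 0.03 m).
Of blue1, yellow1, blue2, yellow2, blue3, yellow3 only 4 to 6 are there at a start; the rules pass over those that are not, and their reading is None.
At some moment in a run one of blue1, yellow1, blue2, yellow2, blue3, yellow3 may be knocked a few centimetres aside while the robot is not near it.
Once in a run the grip may slacken for a moment while it holds something.
It also fails if it takes over 210 s, if anything falls off the work surface, if the arm or the gripper's body presses on something with over 40 N, if the wrist force passes 120 N, or if a joint passes its speed limit or range.

### The arm

A 6-joint arm with a two-finger parallel gripper is mounted at the origin on the work surface. World frame = base frame: x ahead of the robot, y to its left, z up, the work surface at z = 0. Lengths are in m, angles in rad, forces in N, time in s.
With the tool pointing down it reaches from about 0.35 to 0.85 m from the base axis. Payload 8.1 kg.
Tool frame: the origin (TCP) lies on the front face of the gripper's body, between the roots of the fingers; the fingertips stand finger_overhang ahead of it and the grasp point (between the pads) lies 54 mm ahead of it (finger_overhang is the distance from the TCP to the fingertips, in m); z points along the fingers, y is the line along which they close (so a half turn about z gives the same grasp; the last joint's range is limited). The gripper opens to 85 mm and grips with 20 to 120 N. Pads are 22 mm wide; open, the fingers measure 114 mm over their backs; the gripper's body (76 mm by 85 mm) begins 54 mm behind the grasp point. The pads swing forward as they close: fully open they stand 13 mm farther back than shut.
Start: joints at [1.03, 0.13, 1.488, -0, 1.523, -0.085], TCP at [0.264, 0.539, 0.304] pointing down, gripper open.
Joint ranges: [-2.96, 2.96], [-0.89, 2.26], [0.02, 2.5], [-1.34, 4.48], [0, 2.73], [-2.66, 2.66]. Speed limits (rad/s): [2.39, 2.39, 2.79, 3.14, 3.14, 3.14].

### API

Orientations are given as a rotation vector (axis times angle).
In Python, from workcell import sense, snapshot, finish_job, search_frame, cut_out, finger_overhang gives the robot as it stands.
- The arm moves only by the tool play_rows, never from a script. Its argument "increments" is a list of rows, each a list of 7 numbers: the shift along the tool's x, y, z in m, then the turn, a rotation vector about the tool's x, y, z in rad, then the closure, from 0 (fully open) to 1 (shut). In form: [[x, y, z, wx, wy, wz, claw], ...]. A call has 1 to 8 rows; each row shifts and turns the commanded pose from where the row before left it, along the tool's axes as they then stand; what a row does not reach is not made up. A row lasts 1/12 s, in which the tool goes at most 41.7 mm and 7.16 degrees, less where a joint would pass 70% of its speed; a pose out of reach is approached as far as the arm can. A call is refused whole if a number of a shift passes 0.0417 or a number of a turn 0.125, either way. A call with a gripper value outside its range is refused whole. The fingers move at their own pace and stop on an object; "force" is the grip in N (left out, the last holds). Time passes only in rows, so rows that do not move let the fingers close. It gives the time, the measured TCP pose, the force, the opening and the grip force at its end, in the units of the state.
- sense(): the state, without advancing time (a new reading comes with each control period).
- snapshot(name): name is "scene" or "top"; returns a dict with "image" (420x560x3 uint8, red, green, blue), "depth" (420x560 float32, m along the optical axis (not along the pixel's ray), 0 where there is no reading), "K" (3x3 intrinsics, pixels), "position" and "rotation" of the camera in the world. Camera axes: x right, y up, looking along -z (the intrinsics and any distortion apply to the point x, -y, -z); pixel columns grow to the right and rows downward; lengths in m; the calibration is good to about 2 mm. A picture is of the moment at which its call begins.
- finish_job(): hands the job in; it is judged then, once.
Trained networks look in a picture, given as the dict that the camera call returned (one of the last four; its "shot" number tells which), for a name from the list of things; names that differ only in an ending like _2 or _b are one class to them, and where a whole thing is asked for, a point or a joint stands for the part that bears it (a point fixed in the world has none). Each returns a list of dicts, best first, with "confidence" (0 to 1); they miss things now and then, are a little off and sometimes report something else, mostly with a low value. They report only what shows in the picture. A call takes as long as a camera call. They do not tell look-alikes from the thing itself.
- search_frame(label, picture): "position" ([column, row] in pixels, amid what is visible of it).
- cut_out(label, picture): "pixels" (420x560 bool, what is visible of it) and "position" ([column, row] in pixels, amid what is visible of it).
The state is a dict: "time_s": time; "qpos": joint angles; "qd": joint speeds; "joint_torque": joint torques, N m; "tool_pos": TCP position; "tcp_rot": TCP orientation; "wrist_force": force on the tool from outside, world axes, zero at the start; "torque": the same for the moment, N m; "finger_gap": finger opening in m; "grip_force": force on a finger pad.
Only numpy, scipy, OpenCV 4.12 (cv2) and the standard library are available. Lean on these libraries where they do the work, as an engineer would, in place of code of your own. Each camera call takes 0.05 s, during which the arm holds its last target. There are 200 camera calls.

## Working session

There is one attempt and no reset: what is moved stays moved. The work goes in short steps, Python scripts to look and compute and a tool call to move; the robot and the scene stay as the last step left them, time stands still between calls to the robot, and variables do not carry over. Pictures are saved under pics/ and viewed, at most 14 in all, crops included, and the job is handed in when it is done.

Besides the shell and the picture viewer there is one more tool, called after "Request:" in YAML: its name, and indented under it one key for each argument. play_rows: Moves the arm, as the interface text tells. Its arguments: {"type":"object","properties":{"increments":{"type":"array"},"force":{"type":"number"}},"required":["increments"]}

```bash
mkdir -p pics
cat > h.py <<'E'
import numpy as np,cv2
from workcell import *
from scipy.spatial.transform import Rotation as R
def world(s):
    d=s["depth"];K=s["K"];v,u=np.indices(d.shape)
    p=np.stack([(u-K[0,2])/K[0,0]*d,-(v-K[1,2])/K[1,1]*d,-d],-1)
    Rm=np.array(s["rotation"]); Rm=Rm if Rm.shape==(3,3) else R.from_rotvec(Rm).as_matrix()
    return p@Rm.T+np.array(s["position"])
def save(s,n): cv2.imwrite("pics/"+n,s["image"][:,:,::-1])
E
python3 - <<'E'
from h import *
print(sense(),finger_overhang)
for n in("scene","top"):
    s=snapshot(n);save(s,n+"0.png");W=world(s);print(n,s["position"],s["rotation"],s["K"])
    for l in["blue1_center","yellow1_center","rack","handle","bay_blue","bay_yellow","cabinet_front","reagent","oiljar","dish"]:
        try:
            for c in cut_out(l,s)[:7]:
                m=c["pixels"]&(s["depth"]>0);P=W[m]
                print(l,round(c["confidence"],2),np.round(c["position"]),m.sum(),np.round(np.median(P,0),3),np.round(np.percentile(P,2,0),3),np.round(np.percentile(P,98,0),3))
        except Exception as e: print(l,e)
E
```

```text
{'time_s': 0.0, 'qpos': array([ 1.02961037e+00,  1.31155189e-01,  1.48928900e+00,  1.98348556e-05,
        1.52301356e+00, -8.54244325e-02]), 'qd': array([-3.69359010e-04, -1.67716774e-04, -1.99456430e-04, -1.01989558e-03,
       -1.21936418e-05,  3.65546673e-04]), 'joint_torque': array([-6.10980387e-04, -5.69402218e+01, -5.00549912e+01, -2.76576366e-04,
        1.49273558e-02, -4.01182865e-05]), 'tool_pos': array([0.26385709, 0.53839802, 0.30284255]), 'tcp_rot': array([-7.09595525e-01, -3.05979428e+00,  2.77696191e-03]), 'wrist_force': array([0.22516798, 0.15679195, 0.4539699 ]), 'torque': array([-0.01832459,  0.02467727,  0.02480496]), 'grip_force': 0.0, 'finger_gap': 0.08571475412849824} 0.0726
scene [ 1.00608375 -0.28433597  0.74620804] [0.67921734 0.32931151 0.8880438 ] [[396.08049596   0.         276.41680278]
 [  0.         396.08049596 212.41795741]
 [  0.           0.           1.        ]]
yellow1_center 0.82 [349. 172.] 427 [0.516 0.319 0.069] [0.469 0.309 0.043] [0.556 0.337 0.077]
handle 0.77 [195. 327.] 1590 [ 0.661 -0.197  0.098] [ 0.6   -0.309  0.   ] [ 0.737 -0.089  
[... 1482 characters left out ...]
 -0.31   0.003] [ 0.747 -0.086  0.103]
bay_yellow 0.71 [390. 159.] 2748 [ 0.675 -0.194  0.08 ] [ 0.619 -0.31   0.002] [ 0.748 -0.084  0.104]
cabinet_front 0.74 [389. 161.] 2568 [ 0.673 -0.195  0.08 ] [ 0.618 -0.311  0.014] [ 0.742 -0.084  0.103]
cabinet_front 0.6 [413. 109.] 15554 [ 0.776 -0.246  0.112] [ 0.63  -0.397  0.023] [ 0.935 -0.1    0.117]
reagent 0.56 [211. 145.] 561 [0.697 0.208 0.083] [0.68  0.187 0.009] [0.728 0.236 0.123]
oiljar 0.56 [184. 158.] 413 [0.676 0.279 0.059] [0.657 0.26  0.005] [0.699 0.302 0.065]
dish 0.86 [282. 152.] 1159 [0.707 0.052 0.023] [0.665 0.011 0.018] [0.75  0.093 0.028]
dish 0.39 [162. 232.] 451 [0.508 0.323 0.076] [0.468 0.31  0.04 ] [0.551 0.339 0.081]
```

View pics/top0.png

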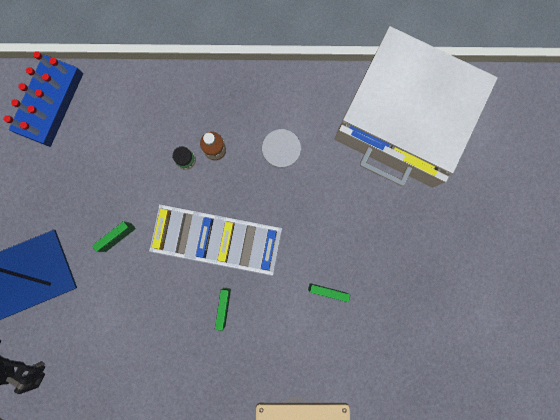

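View pics/scene0.png

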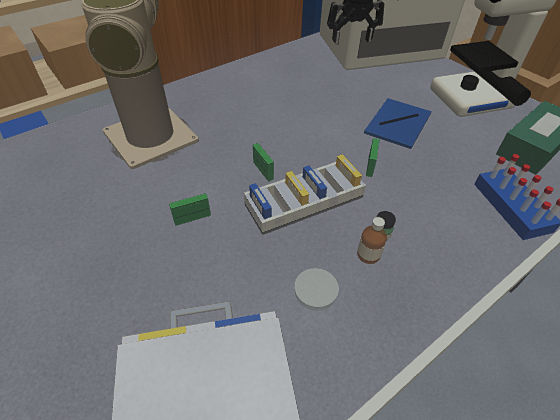

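Both pictures show four cassettes in the rack. In the top view they are yellow (162,228), blue (204,237), yellow (226,243) and blue (269,250). Three green look-alikes lie on the bench, and the handle is at about (386,175).

```bash
cat >> h.py <<'E'
def rect(P):
    (c,sz,a)=cv2.minAreaRect((P[:,:2]*1000).astype(np.float32))
    if sz[0]<sz[1]: sz=sz[::-1];a+=90
    a=(a+90)%180-90
    return np.round(c,1),np.round(sz,1),round(a,1)
def blobs(s,W,zmin=.0,amin=60):
    h=cv2.cvtColor(s["image"],cv2.COLOR_RGB2HSV)
    for n,lo,hi in(("blue",100,125),("yellow",20,35)):
        m=(h[...,0]>=lo)&(h[...,0]<=hi)&(h[...,1]>120)&(h[...,2]>60)&(W[...,2]>zmin)&(s["depth"]>0)&(W[...,0]<.95)&(W[...,1]<.42)&(W[...,0]>.2)
        m=cv2.morphologyEx(m.astype(np.uint8),cv2.MORPH_CLOSE,np.ones((3,3)))
        k,L,st,ce=cv2.connectedComponentsWithStats(m)
        for i in range(1,k):
            if st[i,4]>amin:
                P=W[L==i]; z=np.percentile(P[:,2],90);T=P[abs(P[:,2]-z)<.007]
                print(n,np.round(ce[i]),st[i,4],"z",round(z,4),*rect(T),np.round(np.median(P,0),3))
E
python3 - <<'E'
from h import *
for n in("top","scene"):
    s=snapshot(n);W=world(s);print(n);blobs(s,W,.05)
    x,y,z=W[...,0],W[...,1],W[...,2]
    m=(z>.037)&(z<.052)&(x>.38)&(x<.58)&(y>.0)&(y<.4);print("rack",*rect(W[m]),np.median(z[m]))
    m=(z>.106)&(z<.120)&(x>.6)&(x<1)&(y<-.02)&(y>-.5);print("cab",*rect(W[m]),np.median(z[m]))
    k,_,_=0,0,0
    P=W[m];c=cv2.boxPoints(cv2.minAreaRect((P[:,:2]*1000).astype(np.float32)));print(c.round())
    m=(z>.066)&(z<.088)&(x>.58)&(x<.75)&(y<-.05)&(y>-.35)
    P=W[m];print("handle",m.sum(),*rect(P),np.percentile(P[:,2],[10,50,90]))
    c=cv2.boxPoints(cv2.minAreaRect((P[:,:2]*1000).astype(np.float32)));print(c.round())
E
```

```text
top
blue [367. 140.] 190 z 0.1035 [ 709.7 -141.4] [78.4 14. ] 63.6 [ 0.709 -0.14   0.101]
blue [203. 237.] 240 z 0.0796 [490.4 227. ] [88.7 17.7] -10.4 [0.488 0.226 0.077]
blue [268. 250.] 218 z 0.0791 [463.1  80.6] [88.3 17. ] -10.6 [0.462 0.081 0.077]
yellow [420. 165.] 195 z 0.1029 [ 651.9 -258.1] [79.1 13.9] 64.0 [ 0.652 -0.258  0.101]
yellow [160. 228.] 272 z 0.0787 [509.2 325.6] [88.6 18.4] -10.3 [0.51  0.324 0.076]
yellow [225. 241.] 245 z 0.0794 [481.3 178. ] [88.3 17.7] -11.0 [0.482 0.177 0.077]
rack [486.9 203.4] [290.1 110.3] 79.3 0.045819702157348874
cab [ 802.2 -258.3] [270.1 248. ] 63.8 0.11297966660117775
[[ 631. -325.]
 [ 854. -434.]
 [ 973. -192.]
 [ 750.  -82.]]
handle 738 [ 663.2 -192.3] [267.6  73.1] 66.0 [0.07106215 0.08011822 0.0844356 ]
[[ 575. -300.]
 [ 642. -329.]
 [ 751.  -85.]
 [ 684.  -55.]]
scene
blue [314. 178.] 136 z 0.0769 [491.7 226.2] [89.  17.6] -10.8 [0.498 0.224 0.075]
blue [260. 198.] 169 z 0.0771 [466.3  79.3] [88.3 18. ] -10.0 [0.474 0.077 0.075]
blue [237. 320.] 256 z 0.1009 [ 710.4 -140.8] [78.9 11.4] 63.5 [ 0.71  -0.142  0.099]
yellow [349. 169.] 229 z 0.0769 [511.5 324.2] [88.  18.5] -10.8 [0.527 0.321 0.074]
yellow [298. 187.] 218 z 0.0769 [483.4 177.1] [92.2 18.4] -10.4 [0.503 0.172 0.075]
yellow [162. 333.] 291 z 0.101 [ 653.4 -257.4] [77.8 12.5] 64.5 [ 0.654 -0.258  0.1  ]
rack [493.5 228.6] [344.9 113.7] 79.1 0.044552506963289384
cab [ 767.3 -241.2] [270.6 165.1] 63.8 0.11189920378358309
[[ 634. -326.]
 [ 782. -399.]
 [ 901. -156.]
 [ 753.  -83.]]
handle 544 [ 650.6 -183.9] [111.9  37.2] 63.9 [0.07641816 0.07962421 0.08165947]
[[ 609. -226.]
 [ 643. -242.]
 [ 692. -142.]
 [ 658. -125.]]
```

Request:
play_rows:
  increments:
    - [-0.0335,-0.024,0,0,0,0,1]
    - [-0.0335,-0.024,0,0,0,0,1]
    - [-0.0335,-0.024,0,0,0,0,1]
    - [-0.0335,-0.024,0,0,0,0,1]
    - [-0.0335,-0.024,0,0,0,0,1]
    - [-0.0335,-0.024,0,0,0,0,1]
    - [-0.0335,-0.024,0,0,0,0,1]
    - [-0.0335,-0.024,0,0,0,0,1]
  force: 30

```text
time_s: 1.87
tool_pos: [0.4207, 0.2466, 0.3042]
tcp_rot: [0.709, 3.06, 0.001]
wrist_force: [0.5, 0.9, -0.8]
finger_gap: 0.0002
grip_force: 0.0
```

Request:
play_rows:
  increments:
    - [-0.0335,-0.024,0,0,0,0,1]
    - [-0.0335,-0.024,0,0,0,0,1]
    - [-0.0335,-0.024,0,0,0,0,1]
    - [-0.0335,-0.024,0,0,0,0,1]
    - [-0.0335,-0.024,0,0,0,0,1]
    - [-0.0335,-0.024,0,0,0,0,1]
    - [-0.0335,-0.024,0,0,0,0,1]
    - [-0.0335,-0.024,0,0,0,0,1]

```text
time_s: 2.53
tool_pos: [0.577, -0.0441, 0.3041]
tcp_rot: [0.71, 3.06, 0.0]
wrist_force: [1.4, 1.0, 0.2]
finger_gap: 0.0002
grip_force: 0.0
```

Request:
play_rows:
  increments:
    - [-0.0335,-0.024,0,0,0,0,1]
    - [-0.0335,-0.024,0,0,0,0,1]
    - [-0.0335,-0.024,0,0,0,0,1]
    - [-0.0335,-0.024,0,0,0,0,1]
    - [0,0,0,0,0,0,1]
    - [0,0,0,0,0,0,1]

```text
time_s: 3.03
tool_pos: [0.6544, -0.1895, 0.3018]
tcp_rot: [-0.714, -3.057, -0.0]
wrist_force: [0.7, 0.0, -0.2]
finger_gap: -0.0002
grip_force: 0.0
```

```bash
cat >> h.py <<'E'
def plan(x,y,z,yaw=None):
    "yaw: heading of tool y in deg; prints turn about tool z, then shift in tool axes after the turn"
    s=sense();r=R.from_rotvec(s["tcp_rot"]);Y=r.as_matrix()[:,1]
    cy=np.degrees(np.arctan2(Y[1],Y[0]));yaw=cy if yaw is None else yaw
    print("t",round(s["time_s"],1),"pos",s["tool_pos"].round(4),"yawY",cy.round(2),"tilt",r.as_matrix()[:2,2].round(4),"gap",round(s["finger_gap"],4),"gf",round(s["grip_force"],1),"F",s["wrist_force"].round(1),"q",s["qpos"].round(2))
    d=np.radians(yaw);v=np.array([x,y,z])-s["tool_pos"]
    ty=np.array([np.cos(d),np.sin(d),0]);tx=np.array([-np.sin(d),np.cos(d),0])
    tx=np.cross(ty,[0,0,-1]);
    print("turn wz",round(-np.radians((yaw-cy+180)%360-180),3),"shift",round(v@tx,4),round(v@ty,4),round(-v[2],4))
E
python3 -c "
from h import *
plan(.659,-.188,.133,63.9)"
```

```text
t 3.0 pos [ 0.6544 -0.1895  0.3018] yawY 63.7 tilt [-0.0026  0.0009] gap -0.0002 gf 0.0 F [ 0.7  0.  -0.2] q [-0.36  0.35  1.23 -0.    1.56 -1.47]
turn wz -0.003 shift -0.0034 0.0034 0.1688
```

Request:
play_rows:
  increments:
    - [-0.0035,0.0035,0.03,0,0,0,1]
    - [0,0,0.03,0,0,0,1]
    - [0,0,0.03,0,0,0,1]
    - [0,0,0.03,0,0,0,1]
    - [0,0,0.025,0,0,0,1]
    - [0,0,0.015,0,0,0,1]
    - [0,0,0.009,0,0,0,1]
    - [0,0,0,0,0,0,1]

```text
time_s: 3.7
tool_pos: [0.6581, -0.1844, 0.1332]
tcp_rot: [-0.708, -3.058, -0.001]
wrist_force: [-0.3, -0.4, -0.9]
finger_gap: -0.0002
grip_force: 0.0
```

```bash
python3 -c "
from h import *
plan(.659,-.188,.133,63.9)
s=snapshot('scene');i=s['image'][250:400,100:300];cv2.imwrite('pics/hook.png',cv2.resize(i[:,:,::-1],None,fx=3.5,fy=3.5))"
```

```text
t 3.7 pos [ 0.6581 -0.1844  0.1332] yawY 63.93 tilt [-0.0028  0.0011] gap -0.0002 gf 0.0 F [-0.3 -0.4 -0.9] q [-0.35  0.48  1.38  0.    1.28 -1.46]
turn wz 0.0 shift -0.0024 -0.0028 0.0002
```

View pics/hook.png

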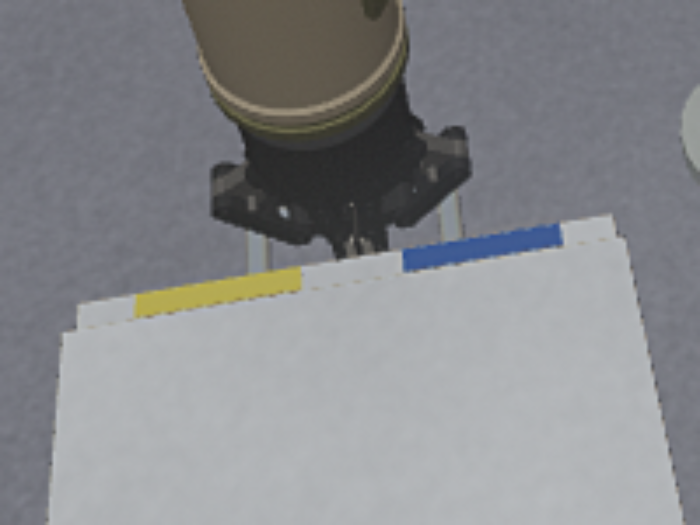

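The closed fingers sit between the bar and the front panel, centred on the handle at about (350,240) in the crop. Now I'll pull.

Request:
play_rows:
  increments:
    - [0.008,0,0,0,0,0,1]
    - [0.015,0,0,0,0,0,1]
    - [0.02,0,0,0,0,0,1]
    - [0.02,0,0,0,0,0,1]
    - [0.02,0,0,0,0,0,1]
    - [0.02,0,0,0,0,0,1]
    - [0.02,0,0,0,0,0,1]
    - [0.02,0,0,0,0,0,1]

```text
time_s: 4.42
tool_pos: [0.532, -0.123, 0.1384]
tcp_rot: [0.708, 3.054, -0.001]
wrist_force: [1.8, -1.2, 1.9]
finger_gap: 0.0003
grip_force: 1.0
```

Request:
play_rows:
  increments:
    - [0.016,0,0,0,0,0,1]
    - [0.012,0,0,0,0,0,1]
    - [0.007,0,0,0,0,0,1]
    - [0.003,0,0,0,0,0,1]
    - [0,0,0,0,0,0,1]
    - [0,0,0,0,0,0,1]

```text
time_s: 4.92
tool_pos: [0.4975, -0.1062, 0.136]
tcp_rot: [0.709, 3.058, -0.0]
wrist_force: [-0.2, -0.5, 0.5]
finger_gap: 0.0002
grip_force: 0.0
```

```bash
cat >> h.py <<'E'
EX=np.array([.898,-.440]);EY=np.array([.440,.898]);CF=np.array([.692,-.204])
def drawer(s,W):
    # white panel's top edge: points at z~.099 outside the cabinet
    rel=W[...,:2]-CF;u=rel@EX;v=rel@EY;z=W[...,2]
    m=(z>.09)&(z<.108)&(u<-.003)&(u>-.24)&(abs(v)<.14)&(abs(v)>.07)
    print("panel n",m.sum(),"u pct",np.percentile(u[m],[2,50,98]).round(4),"z",np.median(z[m]).round(4),"v",np.percentile(v[m],[1,99]).round(3))
E
python3 -c "
from h import *
plan(.659,-.188,.133,63.9)
s=snapshot('scene');drawer(s,world(s));save(s,'open.png')"
```

```text
t 4.9 pos [ 0.4975 -0.1062  0.136 ] yawY 63.89 tilt [ 0.0019 -0.0006] gap 0.0002 gf 0.0 F [-0.2 -0.5  0.5] q [-0.31  0.03  1.91 -0.    1.2  -1.43]
turn wz -0.0 shift -0.181 -0.0024 0.003
panel n 514 u pct [-0.1918 -0.1814 -0.1768] z 0.0985 v [-0.132  0.132]
```

Request:
play_rows:
  increments:
    - [0.003,0,0,0,0,0,1]
    - [0.003,0,0,0,0,0,1]
    - [0.002,0,0,0,0,0,1]
    - [0,0,0,0,0,0,1]

```text
time_s: 5.3
tool_pos: [0.4958, -0.1056, 0.137]
tcp_rot: [0.707, 3.043, -0.005]
wrist_force: [31.9, -15.7, -21.0]
finger_gap: -0.0001
grip_force: 17.5
```

```bash
python3 -c "
from h import *
plan(.659,-.188,.133,63.9)
s=snapshot('scene');drawer(s,world(s));save(s,'open.png')
s=snapshot('top');W=world(s);drawer(s,W);blobs(s,W,.05)"
```

```text
t 5.3 pos [ 0.4958 -0.1056  0.137 ] yawY 63.83 tilt [ 0.0167 -0.0069] gap -0.0001 gf 17.5 F [ 31.9 -15.7 -21. ] q [-0.31  0.02  1.93 -0.    1.18 -1.42]
turn wz -0.001 shift -0.1828 -0.0022 0.004
panel n 504 u pct [-0.192  -0.1817 -0.1771] z 0.0985 v [-0.131  0.132]
panel n 202 u pct [-0.1945 -0.1876 -0.1798] z 0.0998 v [0.071 0.132]
blue [331. 208.] 160 z 0.1033 [555.8 -57.2] [63.3 12.2] 64.8 [ 0.555 -0.056  0.101]
blue [203. 237.] 239 z 0.0792 [490.5 227.1] [88.7 17.6] -10.7 [0.488 0.226 0.076]
blue [268. 249.] 216 z 0.0791 [463.4  80.4] [88.6 17. ] -10.7 [0.464 0.081 0.077]
yellow [160. 228.] 273 z 0.0792 [509.2 325.5] [88.8 18.3] -10.9 [0.51  0.324 0.076]
yellow [225. 241.] 243 z 0.0793 [481.2 178.1] [88.3 17.7] -10.5 [0.482 0.177 0.077]
```

View pics/open.png

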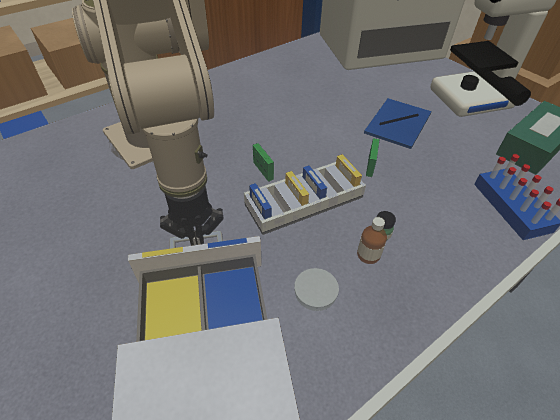

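The drawer is at its stop, with both bays visible at about (173,305) and (232,295). I'll release the hook and rise.

Request:
play_rows:
  increments:
    - [-0.009,0,0,0,0,0,1]
    - [0,0,0.0,0,0,0,1]
    - [0,0,-0.03,0,0,0,1]
    - [0,0,-0.03,0,0,0,1]
    - [0,0,-0.03,0,0,-0.091,0.7]
    - [0,0,0,0,0,-0.091,0.5]
    - [0,0,0,0,0,-0.091,0.5]
    - [0,0,0,0,0,0,0.5]

```text
time_s: 6.07
tool_pos: [0.4975, -0.1063, 0.2253]
tcp_rot: [0.28, 3.129, 0.0]
wrist_force: [-0.2, -0.3, -0.3]
finger_gap: 0.0427
grip_force: 0.0
```

```bash
python3 -c "
from h import *
plan(.4645,.080,.22,79.5)"
```

```text
t 6.1 pos [ 0.4975 -0.1063  0.2253] yawY 79.77 tilt [0.0002 0.    ] gap 0.0427 gf 0.0 F [-0.2 -0.3 -0.3] q [-0.31 -0.07  1.83  0.    1.37 -1.7 ]
turn wz 0.005 shift 0.0664 0.1772 0.0053
```

Request:
play_rows:
  increments:
    - [0.0133,0.0355,0.001,0,0,0.005,0.5]
    - [0.0133,0.0355,0.001,0,0,0,0.5]
    - [0.0133,0.0355,0.001,0,0,0,0.5]
    - [0.0133,0.0355,0.001,0,0,0,0.5]
    - [0.0133,0.0355,0.001,0,0,0,0.5]
    - [0,0,0,0,0,0,0.5]
    - [0,0,0,0,0,0,0.5]

```text
time_s: 6.65
tool_pos: [0.4641, 0.0822, 0.2191]
tcp_rot: [-0.292, -3.126, 0.0]
wrist_force: [0.2, -0.3, 0.3]
finger_gap: 0.0423
grip_force: 0.0
```

```bash
python3 -c "
from h import *
plan(.4645,.080,.121,79.5)"
```

```text
t 6.7 pos [0.4641 0.0822 0.2191] yawY 79.33 tilt [-0.0019 -0.0001] gap 0.0423 gf 0.0 F [ 0.2 -0.3  0.3] q [ 0.07 -0.17  1.94 -0.    1.37 -1.32]
turn wz -0.003 shift -0.0008 -0.0021 0.0981
```

Request:
play_rows:
  increments:
    - [0,-0.002,0.03,0,0,0,0.5]
    - [0,0,0.03,0,0,0,0.5]
    - [0,0,0.02,0,0,0,0.5]
    - [0,0,0.01,0,0,0,0.5]
    - [0,0,0.008,0,0,0,0.5]
    - [0,0,0,0,0,0,0.5]
    - [0,0,0,0,0,0,0.5]

```text
time_s: 7.23
tool_pos: [0.4652, 0.078, 0.1225]
tcp_rot: [0.297, 3.127, -0.0]
wrist_force: [-0.2, 0.1, 1.2]
finger_gap: 0.0426
grip_force: 0.0
```

Request:
play_rows:
  increments:
    - [0,0,0,0,0,0,1]
    - [0,0,0,0,0,0,1]
    - [0,0,0,0,0,0,1]
    - [0,0,0,0,0,0,1]
    - [0,0,0,0,0,0,1]
    - [0,0,0,0,0,0,1]
  force: 50

```text
time_s: 7.73
tool_pos: [0.4658, 0.0785, 0.1234]
tcp_rot: [0.294, 3.125, 0.0]
wrist_force: [0.0, -0.6, 6.2]
finger_gap: 0.0171
grip_force: 51.1
```

Request:
play_rows:
  increments:
    - [0,0,-0.01,0,0,0,1]
    - [0,0,-0.02,0,0,0,1]
    - [0,0,-0.03,0,0,0,1]
    - [0,0,-0.03,0,0,0,1]
    - [0,0,-0.03,0,0,0.09,1]
    - [0,0,0,0,0,0.09,1]
    - [0,0,0,0,0,0.09,1]
    - [0,0,0,0,0,0,1]

```text
time_s: 8.4
tool_pos: [0.4648, 0.0786, 0.2432]
tcp_rot: [0.719, 3.057, 0.001]
wrist_force: [-0.2, 0.9, -1.7]
finger_gap: 0.0174
grip_force: 50.2
```

```bash
python3 -c "
from h import *
plan(.6418,-.0792,.24,63.9)"
```

```text
t 8.4 pos [0.4648 0.0786 0.2432] yawY 63.54 tilt [0.0014 0.0001] gap 0.0174 gf 50.2 F [-0.2  0.9 -1.7] q [ 0.06 -0.19  1.91  0.    1.42 -1.05]
turn wz -0.006 shift -0.2283 -0.0638 0.0032
```

Request:
play_rows:
  increments:
    - [-0.02,-0.006,0,0,0,0,1]
    - [-0.035,-0.01,0,0,0,0,1]
    - [-0.036,-0.01,0,0,0,0,1]
    - [-0.036,-0.01,0,0,0,0,1]
    - [-0.036,-0.01,0,0,0,0,1]
    - [-0.035,-0.01,0,0,0,0,1]
    - [-0.02,-0.006,0,0,0,0,1]
    - [-0.009,-0.002,0,0,0,-0.006,1]

```text
time_s: 9.07
tool_pos: [0.6411, -0.0817, 0.241]
tcp_rot: [-0.702, -3.061, 0.001]
wrist_force: [1.2, 0.2, -0.4]
finger_gap: 0.0171
grip_force: 50.2
```

```bash
python3 -c "
from h import *
plan(.6418,-.0792,.135,63.9)"
```

```text
t 9.1 pos [ 0.6411 -0.0817  0.241 ] yawY 64.17 tilt [-0.0012 -0.0003] gap 0.0171 gf 50.2 F [ 1.2  0.2 -0.4] q [-0.21  0.29  1.42 -0.    1.43 -1.33]
turn wz 0.005 shift 0.0005 0.0026 0.106
```

Request:
play_rows:
  increments:
    - [0,0.002,0.025,0,0,0,1]
    - [0,0,0.025,0,0,0,1]
    - [0,0,0.025,0,0,0,1]
    - [0,0,0.015,0,0,0,1]
    - [0,0,0.01,0,0,0,1]
    - [0,0,0.004,0,0,0,1]
    - [0,0,0,0,0,0,1]
    - [0,0,0,0,0,0,1]

```text
time_s: 9.73
tool_pos: [0.6414, -0.0773, 0.139]
tcp_rot: [0.702, 3.061, 0.0]
wrist_force: [0.3, -0.1, -0.8]
finger_gap: 0.0172
grip_force: 50.2
```

Request:
play_rows:
  increments:
    - [0,0,0.003,0,0,0,1]
    - [0,0,0.002,0,0,0,1]
    - [0,0,0,0,0,0,1]
    - [0,0,0,0,0,0,1]

```text
time_s: 10.07
tool_pos: [0.6411, -0.0775, 0.1333]
tcp_rot: [0.704, 3.061, 0.0]
wrist_force: [0.1, -0.6, -1.4]
finger_gap: 0.0169
grip_force: 50.2
```

Very close to the floor now. I'll lower 2 mm more, release gently and rise.

Request:
play_rows:
  increments:
    - [0,0,0.002,0,0,0,1]
    - [0,0,0,0,0,0,0.75]
    - [0,0,0,0,0,0,0.65]
    - [0,0,0,0,0,0,0.5]
    - [0,0,0,0,0,0,0.5]
    - [0,0,-0.02,0,0,0,0.5]
    - [0,0,-0.04,0,0,0,0.5]
    - [0,0,-0.04,0,0,0,0.5]

```text
time_s: 10.73
tool_pos: [0.6393, -0.0771, 0.2293]
tcp_rot: [-0.702, -3.056, 0.0]
wrist_force: [1.6, -0.3, 0.2]
finger_gap: 0.043
grip_force: 0.0
```

```bash
cat >> h.py <<'E'
def check(n="top"):
    s=snapshot(n);W=world(s);blobs(s,W,.015);return s
E
python3 -c "
from h import *
plan(.491,.227,.235,79.5);check();save(check('scene'),'p1.png')"
```

```text
t 10.7 pos [ 0.6393 -0.0771  0.2293] yawY 64.11 tilt [-0.0056  0.0012] gap 0.043 gf 0.0 F [ 1.6 -0.3  0.2] q [-0.2   0.29  1.44  0.    1.41 -1.32]
turn wz -0.269 shift 0.2012 0.272 -0.0057
blue [352. 193.] 1072 z 0.0277 [ 605.1 -114.3] [99.3 70.6] -26.1 [ 0.599 -0.115  0.023]
blue [203. 237.] 238 z 0.0794 [490.3 226.9] [88.5 18. ] -10.2 [0.488 0.226 0.077]
yellow [385. 199.] 1911 z 0.0272 [ 604.9 -188.6] [193.6  78.3] -9.0 [ 0.58  -0.197  0.023]
yellow [160. 229.] 291 z 0.0793 [509.3 325.7] [88.9 18.1] -10.5 [0.508 0.324 0.076]
yellow [225. 242.] 248 z 0.0797 [481.3 178.3] [88.2 17.7] -10.8 [0.479 0.177 0.077]
blue [314. 178.] 144 z 0.0772 [493.  226.2] [87.7 19.1] -10.5 [0.499 0.224 0.076]
blue [231. 297.] 2630 z 0.0825 [641.3 -77.5] [91.  18.3] -26.1 [ 0.629 -0.108  0.022]
yellow [350. 170.] 250 z 0.0765 [511.9 324.4] [88.9 19. ] -10.7 [0.534 0.321 0.074]
yellow [297. 188.] 245 z 0.0768 [483.5 176.4] [91.5 18.2] -10.8 [0.506 0.172 0.074]
yellow [162. 252.] 182 z 0.1011 [ 497.3 -181.2] [78.8 12.5] 63.8 [ 0.497 -0.182  0.1  ]
yellow [172. 307.] 2957 z 0.0231 [ 569.7 -211.4] [129.8 106.4] -26.0 [ 0.574 -0.213  0.022]
```

View pics/p1.png

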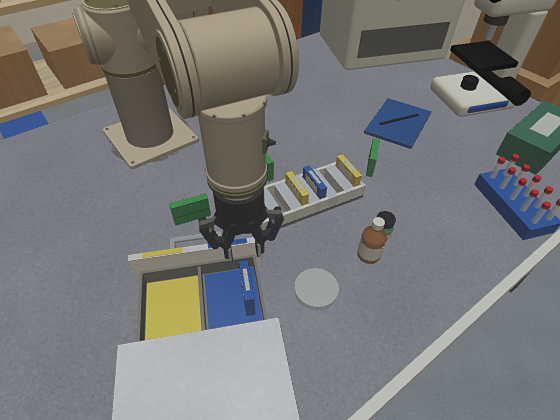

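Blue 1 stands in its bay at about (247,290) and the rest of the rack is unchanged. Next is the second blue cassette.

Request:
play_rows:
  increments:
    - [0,0,-0.003,0,0,-0.09,0.5]
    - [0,0,-0.003,0,0,-0.09,0.5]
    - [0,0,0,0,0,-0.089,0.5]
    - [0.02,0.027,0,0,0,0,0.5]
    - [0.0226,0.0306,0,0,0,0,0.5]
    - [0.0226,0.0306,0,0,0,0,0.5]
    - [0.0226,0.0306,0,0,0,0,0.5]
    - [0.0226,0.0306,0,0,0,0,0.5]

```text
time_s: 11.5
tool_pos: [0.5586, 0.0908, 0.2368]
tcp_rot: [0.288, 3.128, 0.0]
wrist_force: [0.8, 0.4, 0.3]
finger_gap: 0.0425
grip_force: 0.0
```

Request:
play_rows:
  increments:
    - [0.0226,0.0306,0,0,0,0,0.5]
    - [0.0226,0.0306,0,0,0,0,0.5]
    - [0.0226,0.0306,0,0,0,0,0.5]
    - [0.0226,0.0306,0,0,0,0,0.5]
    - [0,0,0,0,0,0,0.5]
    - [0,0,0,0,0,0,0.5]

```text
time_s: 12.0
tool_pos: [0.4919, 0.2281, 0.2369]
tcp_rot: [0.28, 3.129, 0.0]
wrist_force: [0.2, -0.8, 0.5]
finger_gap: 0.0421
grip_force: 0.0
```

```bash
python3 -c "
from h import *
plan(.491,.227,.122,79.5)"
```

```text
t 12.0 pos [0.4919 0.2281 0.2369] yawY 79.75 tilt [0.0003 0.0002] gap 0.0421 gf 0.0 F [ 0.2 -0.8  0.5] q [ 0.34  0.02  1.73  0.    1.39 -1.05]
turn wz 0.004 shift 0.0007 -0.0013 0.1149
```

Request:
play_rows:
  increments:
    - [0.001,-0.001,0.03,0,0,0.004,0.5]
    - [0,0,0.03,0,0,0,0.5]
    - [0,0,0.025,0,0,0,0.5]
    - [0,0,0.015,0,0,0,0.5]
    - [0,0,0.01,0,0,0,0.5]
    - [0,0,0.005,0,0,0,0.5]
    - [0,0,0,0,0,0,0.5]
    - [0,0,0,0,0,0,0.5]

```text
time_s: 12.67
tool_pos: [0.4925, 0.2253, 0.1228]
tcp_rot: [0.294, 3.127, 0.001]
wrist_force: [0.2, -0.5, -0.3]
finger_gap: 0.0429
grip_force: 0.0
```

Request:
play_rows:
  increments:
    - [0,0,0,0,0,0,1]
    - [0,0,0,0,0,0,1]
    - [0,0,0,0,0,0,1]
    - [0,0,0,0,0,0,1]
    - [0,0,0,0,0,0,1]
  force: 50

```text
time_s: 13.08
tool_pos: [0.4927, 0.2258, 0.1234]
tcp_rot: [0.293, 3.125, 0.001]
wrist_force: [-0.1, -0.5, 5.7]
finger_gap: 0.0176
grip_force: 49.6
```

Request:
play_rows:
  increments:
    - [0,0,-0.01,0,0,0,1]
    - [0,0,-0.02,0,0,0,1]
    - [0,0,-0.03,0,0,0,1]
    - [0,0,-0.03,0,0,0,1]
    - [0,0,-0.03,0,0,0.09,1]
    - [0,0,0,0,0,0.09,1]
    - [0,0,0,0,0,0.09,1]
    - [0,0,0,0,0,0,1]

```text
time_s: 13.75
tool_pos: [0.4918, 0.2256, 0.2429]
tcp_rot: [0.717, 3.058, 0.001]
wrist_force: [1.2, 0.1, -1.7]
finger_gap: 0.0171
grip_force: 50.8
```

```bash
python3 -c "
from h import *
t=CF-.10*EX+.04*EY;print(t)
plan(*t,.24,63.9)"
```

```text
[ 0.6198  -0.12408]
t 13.8 pos [0.4918 0.2256 0.2429] yawY 63.6 tilt [0.0011 0.0004] gap 0.0171 gf 50.8 F [ 1.2  0.1 -1.7] q [ 0.34  0.01  1.73 -0.    1.4  -0.77]
turn wz -0.005 shift -0.2688 -0.2577 0.0029
```

Request:
play_rows:
  increments:
    - [-0.014,-0.0137,0,0,0,-0.005,1]
    - [-0.0244,-0.0234,0,0,0,0,1]
    - [-0.0244,-0.0234,0,0,0,0,1]
    - [-0.0244,-0.0234,0,0,0,0,1]
    - [-0.0244,-0.0234,0,0,0,0,1]
    - [-0.0244,-0.0234,0,0,0,0,1]
    - [-0.0244,-0.0234,0,0,0,0,1]
    - [-0.0244,-0.0234,0,0,0,0,1]

```text
time_s: 14.42
tool_pos: [0.5801, -0.0164, 0.2413]
tcp_rot: [-0.698, -3.062, 0.0]
wrist_force: [0.7, 0.1, -0.7]
finger_gap: 0.0172
grip_force: 50.7
```

Request:
play_rows:
  increments:
    - [-0.0244,-0.0234,0,0,0,0,1]
    - [-0.0244,-0.0234,0,0,0,0,1]
    - [-0.02,-0.019,0,0,0,0,1]
    - [-0.015,-0.0145,0,0,0,0,1]
    - [0,0,0,0,0,0,1]
    - [0,0,0,0,0,0,1]

```text
time_s: 14.92
tool_pos: [0.6203, -0.1247, 0.2409]
tcp_rot: [-0.702, -3.06, -0.0]
wrist_force: [-0.2, 0.7, -1.4]
finger_gap: 0.0171
grip_force: 50.8
```

```bash
python3 -c "
from h import *
plan(.6198,-.1241,.133,63.9)"
```

```text
t 14.9 pos [ 0.6203 -0.1247  0.2409] yawY 64.15 tilt [-0.0019  0.0007] gap 0.0171 gf 50.8 F [-0.2  0.7 -1.4] q [-0.28  0.25  1.46  0.    1.43 -1.4 ]
turn wz 0.004 shift 0.0007 0.0004 0.1079
```

Request:
play_rows:
  increments:
    - [0,0,0.025,0,0,0,1]
    - [0,0,0.025,0,0,0,1]
    - [0,0,0.025,0,0,0,1]
    - [0,0,0.018,0,0,0,1]
    - [0,0,0.01,0,0,0,1]
    - [0,0,0.005,0,0,0,1]
    - [0,0,0.002,0,0,0,1]
    - [0,0,0,0,0,0,1]

```text
time_s: 15.58
tool_pos: [0.6212, -0.1232, 0.1329]
tcp_rot: [0.701, 3.061, 0.0]
wrist_force: [0.1, 0.1, -2.5]
finger_gap: 0.0172
grip_force: 50.7
```

Request:
play_rows:
  increments:
    - [0,0,0,0,0,0,1]
    - [0,0,0,0,0,0,0.75]
    - [0,0,0,0,0,0,0.65]
    - [0,0,0,0,0,0,0.5]
    - [0,0,0,0,0,0,0.5]
    - [0,0,-0.02,0,0,0,0.5]
    - [0,0,-0.04,0,0,0,0.5]
    - [0,0,-0.04,0,0,0,0.5]

```text
time_s: 16.25
tool_pos: [0.6192, -0.1234, 0.2307]
tcp_rot: [-0.703, -3.057, -0.0]
wrist_force: [0.7, -0.3, 1.1]
finger_gap: 0.0428
grip_force: 0.0
```

```bash
python3 -c "
from h import *
plan(.482,.178,.235,79.5);check();check('scene')"
```

```text
t 16.2 pos [ 0.6192 -0.1234  0.2307] yawY 64.11 tilt [-0.0049  0.0014] gap 0.0428 gf 0.0 F [ 0.7 -0.3  1.1] q [-0.28  0.26  1.48  0.    1.41 -1.4 ]
turn wz -0.269 shift 0.1898 0.2713 -0.0043
blue [339. 175.] 1635 z 0.098 [598.8 -55.2] [116.1  54.6] 2.4 [ 0.627 -0.085  0.024]
yellow [397. 204.] 2606 z 0.0971 [ 498.7 -182.1] [80.8 12.9] 63.8 [ 0.573 -0.221  0.023]
yellow [160. 229.] 296 z 0.0791 [509.4 325.5] [88.9 18.2] -11.0 [0.508 0.323 0.076]
yellow [225. 242.] 246 z 0.079 [481.2 178. ] [88.2 17.5] -10.7 [0.479 0.177 0.076]
blue [216. 245.] 74 z 0.1008 [546.8 -84.9] [34.4 12.1] 63.5 [ 0.547 -0.087  0.1  ]
blue [231. 297.] 2413 z 0.0849 [ 632.4 -100.7] [92.5 68.6] -25.9 [ 0.634 -0.108  0.022]
yellow [350. 170.] 258 z 0.077 [511.4 324.3] [90.1 19.9] -10.5 [0.531 0.32  0.074]
yellow [297. 188.] 245 z 0.0766 [483.6 175.9] [90.9 19.9] -9.8 [0.509 0.172 0.074]
yellow [160. 253.] 171 z 0.1012 [ 498.4 -185.2] [72.4 13.5] 64.7 [ 0.497 -0.186  0.1  ]
yellow [172. 308.] 2903 z 0.0232 [ 571.1 -212. ] [124.6 106. ] -26.0 [ 0.575 -0.214  0.022]
```

Request:
play_rows:
  increments:
    - [0,0,-0.003,0,0,-0.09,0.5]
    - [0,0,-0.002,0,0,-0.09,0.5]
    - [0,0,0,0,0,-0.089,0.5]
    - [0.018,0.027,0,0,0,0,0.5]
    - [0.0215,0.0305,0,0,0,0,0.5]
    - [0.0215,0.0305,0,0,0,0,0.5]
    - [0.0215,0.0305,0,0,0,0,0.5]
    - [0.0215,0.0305,0,0,0,0,0.5]

```text
time_s: 17.02
tool_pos: [0.5447, 0.0429, 0.237]
tcp_rot: [0.288, 3.128, 0.0]
wrist_force: [0.2, 0.5, -0.9]
finger_gap: 0.0428
grip_force: 0.0
```

Request:
play_rows:
  increments:
    - [0.0215,0.0305,0,0,0,0,0.5]
    - [0.0215,0.0305,0,0,0,0,0.5]
    - [0.0215,0.0305,0,0,0,0,0.5]
    - [0.0215,0.0305,0,0,0,0,0.5]
    - [0,0,0,0,0,0,0.5]
    - [0,0,0,0,0,0,0.5]

```text
time_s: 17.52
tool_pos: [0.4825, 0.179, 0.2371]
tcp_rot: [0.281, 3.128, 0.0]
wrist_force: [-0.4, -0.7, 0.6]
finger_gap: 0.0427
grip_force: 0.0
```

```bash
python3 -c "
from h import *
plan(.482,.178,.122,79.5)"
```

```text
t 17.5 pos [0.4825 0.179  0.2371] yawY 79.75 tilt [0.0007 0.0002] gap 0.0427 gf 0.0 F [-0.4 -0.7  0.6] q [ 0.26 -0.06  1.81 -0.    1.39 -1.14]
turn wz 0.004 shift 0.0003 -0.001 0.1151
```

Request:
play_rows:
  increments:
    - [0,-0.001,0.03,0,0,0.004,0.5]
    - [0,0,0.03,0,0,0,0.5]
    - [0,0,0.025,0,0,0,0.5]
    - [0,0,0.015,0,0,0,0.5]
    - [0,0,0.01,0,0,0,0.5]
    - [0,0,0.005,0,0,0,0.5]
    - [0,0,0,0,0,0,0.5]
    - [0,0,0,0,0,0,0.5]

```text
time_s: 18.18
tool_pos: [0.4838, 0.176, 0.1228]
tcp_rot: [0.294, 3.127, 0.001]
wrist_force: [0.3, -0.6, 0.4]
finger_gap: 0.0425
grip_force: 0.0
```

Request:
play_rows:
  increments:
    - [0,0,0,0,0,0,1]
    - [0,0,0,0,0,0,1]
    - [0,0,0,0,0,0,1]
    - [0,0,0,0,0,0,1]
    - [0,0,0,0,0,0,1]
  force: 50

```text
time_s: 18.6
tool_pos: [0.4839, 0.1765, 0.1233]
tcp_rot: [0.293, 3.125, 0.001]
wrist_force: [-0.0, -1.1, 6.5]
finger_gap: 0.0171
grip_force: 50.0
```

Request:
play_rows:
  increments:
    - [0,0,-0.01,0,0,0,1]
    - [0,0,-0.02,0,0,0,1]
    - [0,0,-0.03,0,0,0,1]
    - [0,0,-0.03,0,0,0,1]
    - [0,0,-0.03,0,0,0.09,1]
    - [0,0,0,0,0,0.09,1]
    - [0,0,0,0,0,0.09,1]
    - [0,0,0,0,0,0,1]

```text
time_s: 19.27
tool_pos: [0.483, 0.1764, 0.243]
tcp_rot: [0.717, 3.058, 0.001]
wrist_force: [0.5, 0.2, -1.3]
finger_gap: 0.0171
grip_force: 50.5
```

```bash
python3 -c "
from h import *
t=CF-.10*EX-.09*EY;print(t)
plan(*t,.24,63.9)"
```

```text
[ 0.5626  -0.24082]
t 19.3 pos [0.483  0.1764 0.243 ] yawY 63.59 tilt [0.0012 0.0002] gap 0.0171 gf 50.5 F [ 0.5  0.2 -1.3] q [ 0.25 -0.07  1.8  -0.    1.41 -0.86]
turn wz -0.005 shift -0.255 -0.3397 0.003
```

Request:
play_rows:
  increments:
    - [-0.0105,-0.0142,0,0,0,-0.005,1]
    - [-0.0213,-0.0283,0,0,0,0,1]
    - [-0.0213,-0.0283,0,0,0,0,1]
    - [-0.0213,-0.0283,0,0,0,0,1]
    - [-0.0213,-0.0283,0,0,0,0,1]
    - [-0.0213,-0.0283,0,0,0,0,1]
    - [-0.0213,-0.0283,0,0,0,0,1]
    - [-0.0213,-0.0283,0,0,0,0,1]

```text
time_s: 19.93
tool_pos: [0.5333, -0.086, 0.2415]
tcp_rot: [-0.698, -3.062, -0.0]
wrist_force: [1.4, 0.6, -1.1]
finger_gap: 0.017
grip_force: 50.5
```

Request:
play_rows:
  increments:
    - [-0.0213,-0.0283,0,0,0,0,1]
    - [-0.0213,-0.0283,0,0,0,0,1]
    - [-0.0213,-0.0283,0,0,0,0,1]
    - [-0.0213,-0.0283,0,0,0,0,1]
    - [-0.0105,-0.0142,0,0,0,0,1]
    - [0,0,0,0,0,0,1]
    - [0,0,0,0,0,0,1]

```text
time_s: 20.52
tool_pos: [0.5637, -0.2414, 0.241]
tcp_rot: [-0.702, -3.06, -0.001]
wrist_force: [-0.4, 0.4, -0.5]
finger_gap: 0.0174
grip_force: 50.6
```

```bash
python3 -c "
from h import *
plan(.5626,-.2408,.133,63.9)"
```

```text
t 20.5 pos [ 0.5637 -0.2414  0.241 ] yawY 64.14 tilt [-0.0017  0.0012] gap 0.0174 gf 50.6 F [-0.4  0.4 -0.5] q [-0.49  0.2   1.52  0.    1.42 -1.61]
turn wz 0.004 shift 0.0012 0.0001 0.108
```

Request:
play_rows:
  increments:
    - [0.001,0,0.025,0,0,0,1]
    - [0,0,0.025,0,0,0,1]
    - [0,0,0.025,0,0,0,1]
    - [0,0,0.018,0,0,0,1]
    - [0,0,0.01,0,0,0,1]
    - [0,0,0.005,0,0,0,1]
    - [0,0,0.002,0,0,0,1]
    - [0,0,0,0,0,0,1]

```text
time_s: 21.18
tool_pos: [0.5639, -0.2398, 0.1329]
tcp_rot: [0.701, 3.061, -0.0]
wrist_force: [-0.3, -0.2, -1.2]
finger_gap: 0.017
grip_force: 50.6
```

Request:
play_rows:
  increments:
    - [0,0,0,0,0,0,1]
    - [0,0,0,0,0,0,0.75]
    - [0,0,0,0,0,0,0.65]
    - [0,0,0,0,0,0,0.5]
    - [0,0,0,0,0,0,0.5]
    - [0,0,-0.02,0,0,0,0.5]
    - [0,0,-0.04,0,0,0,0.5]
    - [0,0,-0.04,0,0,0,0.5]

```text
time_s: 21.85
tool_pos: [0.5619, -0.2397, 0.2307]
tcp_rot: [-0.703, -3.057, -0.002]
wrist_force: [1.0, -1.1, 0.0]
finger_gap: 0.0427
grip_force: 0.0
```

```bash
python3 -c "
from h import *
plan(.510,.325,.235,79.5);check();save(check('scene'),'p3.png')"
```

```text
t 21.9 pos [ 0.5619 -0.2397  0.2307] yawY 64.11 tilt [-0.0046  0.0024] gap 0.0427 gf 0.0 F [ 1.  -1.1  0. ] q [-0.49  0.21  1.54 -0.    1.4  -1.61]
turn wz -0.269 shift 0.1539 0.5458 -0.0043
blue [352. 171.] 3428 z 0.087 [ 633.4 -101.2] [91.7 68.9] -25.7 [ 0.649 -0.115  0.024]
yellow [396. 194.] 3256 z 0.0861 [ 548.7 -232.6] [60.8 19. ] -25.1 [ 0.594 -0.217  0.023]
yellow [160. 228.] 285 z 0.0791 [509.2 325.7] [88.7 18.7] -10.5 [0.51  0.324 0.076]
blue [227. 245.] 162 z 0.1011 [558.9 -66.8] [78.1 12.1] 63.7 [ 0.559 -0.067  0.099]
blue [231. 297.] 2309 z 0.085 [ 635.2 -102.2] [92.  68.4] -26.0 [ 0.633 -0.109  0.022]
yellow [350. 170.] 237 z 0.0766 [511.4 324.7] [88.9 19.2] -10.2 [0.532 0.32  0.074]
yellow [174. 253.] 78 z 0.1009 [ 511.6 -163.3] [34.  11.5] 65.0 [ 0.512 -0.163  0.099]
yellow [173. 308.] 2745 z 0.0833 [ 563.4 -240.1] [90.9 18.6] -25.6 [ 0.586 -0.213  0.022]
```

View pics/p3.png

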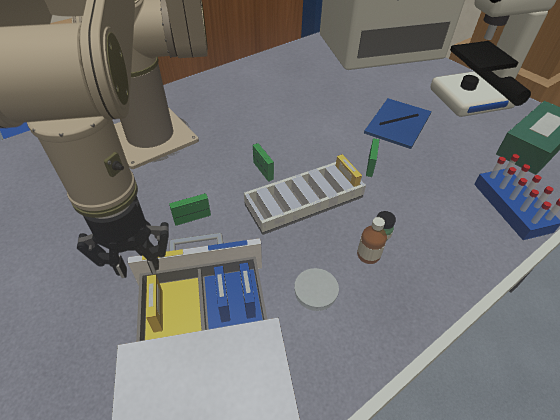

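Both blues stand at about (222,295) and (247,290) and a yellow at (153,300). Only the yellow at (349,168) remains in the rack.

Request:
play_rows:
  increments:
    - [0,0,-0.003,0,0,-0.09,0.5]
    - [0,0,-0.002,0,0,-0.09,0.5]
    - [0,0,0,0,0,-0.089,0.5]
    - [0.008,0.026,0,0,0,0,0.5]
    - [0.0104,0.037,0,0,0,0,0.5]
    - [0.0104,0.037,0,0,0,0,0.5]
    - [0.0104,0.037,0,0,0,0,0.5]
    - [0.0104,0.037,0,0,0,0,0.5]

```text
time_s: 22.62
tool_pos: [0.5458, -0.0589, 0.237]
tcp_rot: [0.288, 3.128, 0.0]
wrist_force: [0.3, 0.4, 0.6]
finger_gap: 0.0425
grip_force: 0.0
```

Request:
play_rows:
  increments:
    - [0.0104,0.037,0,0,0,0,0.5]
    - [0.0104,0.037,0,0,0,0,0.5]
    - [0.0104,0.037,0,0,0,0,0.5]
    - [0.0104,0.037,0,0,0,0,0.5]
    - [0.0104,0.037,0,0,0,0,0.5]
    - [0.0104,0.037,0,0,0,0,0.5]
    - [0.0104,0.037,0,0,0,0,0.5]
    - [0.0104,0.037,0,0,0,0,0.5]

```text
time_s: 23.28
tool_pos: [0.5178, 0.2478, 0.2371]
tcp_rot: [0.287, 3.128, 0.0]
wrist_force: [0.9, -0.5, 0.7]
finger_gap: 0.0428
grip_force: 0.0
```

Request:
play_rows:
  increments:
    - [0.0104,0.037,0,0,0,0,0.5]
    - [0.0104,0.037,0,0,0,0,0.5]
    - [0,0,0,0,0,0,0.5]
    - [0,0,0,0,0,0,0.5]

```text
time_s: 23.62
tool_pos: [0.5105, 0.3246, 0.2367]
tcp_rot: [0.281, 3.129, 0.0]
wrist_force: [-0.6, -1.7, 0.0]
finger_gap: 0.0426
grip_force: 0.0
```

```bash
python3 -c "
from h import *
plan(.510,.325,.122,79.5);check()"
```

```text
t 23.6 pos [0.5105 0.3246 0.2367] yawY 79.73 tilt [0.     0.0001] gap 0.0426 gf 0.0 F [-0.6 -1.7  0. ] q [ 0.48  0.18  1.55  0.    1.4  -0.91]
turn wz 0.004 shift 0.0006 0.0003 0.1147
blue [352. 171.] 3427 z 0.0869 [619.7 -95. ] [120.4  68.8] -26.6 [ 0.648 -0.115  0.024]
yellow [397. 193.] 3596 z 0.0855 [ 561.4 -239.2] [89.9 18.9] -25.5 [ 0.599 -0.222  0.023]
yellow [164. 214.] 112 z 0.0797 [538.5 319.7] [28.2 18.3] -11.3 [0.542 0.316 0.076]
yellow [161. 241.] 76 z 0.0799 [485.9 325. ] [27.   8.7] -14.5 [0.481 0.323 0.074]
```

Request:
play_rows:
  increments:
    - [0,0.001,0.03,0,0,0.004,0.5]
    - [0,0,0.03,0,0,0,0.5]
    - [0,0,0.025,0,0,0,0.5]
    - [0,0,0.015,0,0,0,0.5]
    - [0,0,0.01,0,0,0,0.5]
    - [0,0,0.005,0,0,0,0.5]
    - [0,0,0,0,0,0,0.5]
    - [0,0,0,0,0,0,0.5]

```text
time_s: 24.33
tool_pos: [0.5122, 0.3232, 0.123]
tcp_rot: [0.294, 3.127, 0.001]
wrist_force: [0.2, 0.6, 0.2]
finger_gap: 0.0423
grip_force: 0.0
```

Request:
play_rows:
  increments:
    - [0,0,0,0,0,0,1]
    - [0,0,0,0,0,0,1]
    - [0,0,0,0,0,0,1]
    - [0,0,0,0,0,0,1]
    - [0,0,0,0,0,0,1]
  force: 50

```text
time_s: 24.75
tool_pos: [0.5123, 0.324, 0.1235]
tcp_rot: [0.293, 3.126, 0.002]
wrist_force: [-0.1, -0.9, 6.0]
finger_gap: 0.017
grip_force: 49.8
```

Request:
play_rows:
  increments:
    - [0,0,-0.01,0,0,0,1]
    - [0,0,-0.02,0,0,0,1]
    - [0,0,-0.03,0,0,0,1]
    - [0,0,-0.03,0,0,0,1]
    - [0,0,-0.03,0,0,0.09,1]
    - [0,0,0,0,0,0.09,1]
    - [0,0,0,0,0,0.09,1]
    - [0,0,0,0,0,0,1]

```text
time_s: 25.42
tool_pos: [0.5115, 0.3237, 0.2429]
tcp_rot: [0.717, 3.058, 0.001]
wrist_force: [-0.5, -0.6, -0.9]
finger_gap: 0.0175
grip_force: 51.0
```

```bash
python3 -c "
from h import *
t=CF-.10*EX-.04*EY;print(t)
plan(*t,.24,63.9)"
```

```text
[ 0.5846  -0.19592]
t 25.4 pos [0.5115 0.3237 0.2429] yawY 63.6 tilt [0.0011 0.0006] gap 0.0175 gf 51.0 F [-0.5 -0.6 -0.9] q [ 0.48  0.18  1.55  0.    1.41 -0.63]
turn wz -0.005 shift -0.2943 -0.4345 0.0029
```

Request:
play_rows:
  increments:
    - [-0.0098,-0.0145,0,0,0,-0.005,1]
    - [-0.0196,-0.029,0,0,0,0,1]
    - [-0.0196,-0.029,0,0,0,0,1]
    - [-0.0196,-0.029,0,0,0,0,1]
    - [-0.0196,-0.029,0,0,0,0,1]
    - [-0.0196,-0.029,0,0,0,0,1]
    - [-0.0196,-0.029,0,0,0,0,1]
    - [-0.0196,-0.029,0,0,0,0,1]

```text
time_s: 26.08
tool_pos: [0.548, 0.0621, 0.2413]
tcp_rot: [-0.698, -3.062, 0.0]
wrist_force: [0.2, -0.5, -1.2]
finger_gap: 0.0171
grip_force: 51.0
```

Request:
play_rows:
  increments:
    - [-0.0196,-0.029,0,0,0,0,1]
    - [-0.0196,-0.029,0,0,0,0,1]
    - [-0.0196,-0.029,0,0,0,0,1]
    - [-0.0196,-0.029,0,0,0,0,1]
    - [-0.0196,-0.029,0,0,0,0,1]
    - [-0.0196,-0.029,0,0,0,0,1]
    - [-0.0196,-0.029,0,0,0,0,1]
    - [-0.0098,-0.0145,0,0,0,0,1]

```text
time_s: 26.75
tool_pos: [0.5854, -0.1999, 0.2412]
tcp_rot: [-0.702, -3.061, 0.002]
wrist_force: [-0.5, -0.2, -0.7]
finger_gap: 0.0171
grip_force: 51.0
```

Request:
play_rows:
  increments:
    - [0,0,0,0,0,0,1]
    - [0,0,0,0,0,0,1]

```text
time_s: 26.92
tool_pos: [0.5854, -0.1966, 0.2411]
tcp_rot: [-0.703, -3.06, -0.001]
wrist_force: [-0.5, -0.2, -1.4]
finger_gap: 0.017
grip_force: 51.0
```

```bash
python3 -c "
from h import *
plan(.5846,-.1959,.133,63.9)"
```

```text
t 26.9 pos [ 0.5854 -0.1966  0.2411] yawY 64.12 tilt [-0.0015  0.0011] gap 0.017 gf 51.0 F [-0.5 -0.2 -1.4] q [-0.41  0.21  1.51  0.    1.42 -1.53]
turn wz 0.004 shift 0.0011 0.0003 0.1081
```

Request:
play_rows:
  increments:
    - [0.001,0,0.025,0,0,0,1]
    - [0,0,0.025,0,0,0,1]
    - [0,0,0.025,0,0,0,1]
    - [0,0,0.018,0,0,0,1]
    - [0,0,0.01,0,0,0,1]
    - [0,0,0.005,0,0,0,1]
    - [0,0,0.002,0,0,0,1]
    - [0,0,0,0,0,0,1]

```text
time_s: 27.58
tool_pos: [0.5857, -0.1951, 0.133]
tcp_rot: [0.701, 3.061, 0.0]
wrist_force: [0.6, -0.6, -0.7]
finger_gap: 0.017
grip_force: 51.1
```

Request:
play_rows:
  increments:
    - [0,0,0,0,0,0,1]
    - [0,0,0,0,0,0,0.75]
    - [0,0,0,0,0,0,0.65]
    - [0,0,0,0,0,0,0.5]
    - [0,0,0,0,0,0,0.5]
    - [0,0,-0.02,0,0,0,0.5]
    - [0,0,-0.04,0,0,0,0.5]
    - [0,0,-0.04,0,0,0,0.5]

```text
time_s: 28.25
tool_pos: [0.5835, -0.1952, 0.2307]
tcp_rot: [-0.703, -3.057, -0.001]
wrist_force: [1.1, 0.4, 0.5]
finger_gap: 0.0428
grip_force: 0.0
```

```bash
python3 -c "
from h import *
t=CF-.285*EX;print(t)
plan(*t,.235,63.9);check();s=check('scene');drawer(s,world(s));save(s,'p4.png')"
```

```text
[ 0.43607 -0.0786 ]
t 28.2 pos [ 0.5835 -0.1952  0.2307] yawY 64.11 tilt [-0.0047  0.002 ] gap 0.0428 gf 0.0 F [1.1 0.4 0.5] q [-0.41  0.22  1.52 -0.    1.4  -1.53]
turn wz 0.004 shift 0.1837 0.0399 -0.0043
blue [352. 171.] 3383 z 0.0873 [ 635.7 -102.4] [92.  68.5] -25.7 [ 0.649 -0.116  0.024]
yellow [399. 160.] 428 z 0.0275 [ 676.4 -231.6] [55.6 48.6] -26.1 [ 0.679 -0.229  0.023]
yellow [380. 208.] 931 z 0.0982 [ 513.5 -163.2] [33.6 12.9] 63.9 [ 0.559 -0.177  0.024]
blue [227. 246.] 166 z 0.101 [560.9 -67.9] [78.5 12.7] 64.9 [ 0.56  -0.069  0.1  ]
blue [231. 297.] 2267 z 0.085 [ 637.1 -103.1] [91.7 68.3] -25.7 [ 0.634 -0.11   0.022]
yellow [165. 255.] 107 z 0.1014 [ 506.6 -179.5] [46.9 13.4] 64.0 [ 0.507 -0.181  0.099]
yellow [173. 308.] 2618 z 0.0849 [ 575.3 -218.2] [93.9 67.8] -25.2 [ 0.594 -0.216  0.023]
panel n 358 u pct [-0.1831 -0.172  -0.1684] z 0.0983 v [-0.131  0.131]
```

View pics/p4.png

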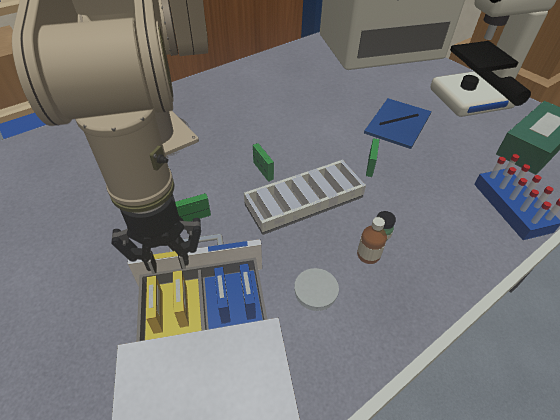

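All four stand in the drawer: yellows at about (153,300) and (180,297), blues at (222,295) and (248,290). The rack is empty. Now I'll go in front of the handle with closed fingers.

Request:
play_rows:
  increments:
    - [0.02,0.005,0,0,0,0.004,1]
    - [0.03,0.007,0,0,0,0,1]
    - [0.03,0.007,0,0,0,0,1]
    - [0.03,0.007,0,0,0,0,1]
    - [0.03,0.007,0,0,0,0,1]
    - [0.03,0.007,0,0,0,0,1]
    - [0,0,0,0,0,0,1]
    - [0,0,0,0,0,0,1]

```text
time_s: 29.02
tool_pos: [0.4491, -0.0843, 0.232]
tcp_rot: [0.708, 3.06, -0.0]
wrist_force: [0.7, -0.2, 0.3]
finger_gap: -0.0002
grip_force: 0.0
```

Request:
play_rows:
  increments:
    - [0,0,0.03,0,0,0,1]
    - [0,0,0.03,0,0,0,1]
    - [0,0,0.02,0,0,0,1]
    - [0,0,0.012,0,0,0,1]
    - [0,0,0.006,0,0,0,1]
    - [0,0,0,0,0,0,1]
    - [0,0,0,0,0,0,1]

```text
time_s: 29.6
tool_pos: [0.4506, -0.0856, 0.1344]
tcp_rot: [0.71, 3.06, -0.0]
wrist_force: [0.7, 0.1, -0.1]
finger_gap: -0.0001
grip_force: 0.0
```

```bash
python3 -c "
from h import *
t=CF-.073*EX
plan(*t,.133,63.9)"
```

```text
t 29.6 pos [ 0.4506 -0.0856  0.1344] yawY 63.87 tilt [ 0.0005 -0.0002] gap -0.0001 gf 0.0 F [ 0.7  0.1 -0.1] q [-0.3  -0.1   2.04 -0.    1.2  -1.41]
turn wz -0.001 shift -0.1959 -0.0002 0.0014
```

Request:
play_rows:
  increments:
    - [-0.006,0,0,0,0,0,1]
    - [-0.009,0,0,0,0,0,1]
    - [-0.012,0,0,0,0,0,1]
    - [-0.014,0,0,0,0,0,1]
    - [-0.014,0,0,0,0,0,1]
    - [-0.014,0,0,0,0,0,1]
    - [-0.014,0,0,0,0,0,1]
    - [-0.014,0,0,0,0,0,1]

```text
time_s: 30.27
tool_pos: [0.5388, -0.1286, 0.1348]
tcp_rot: [0.709, 3.059, -0.0]
wrist_force: [-0.5, 1.2, 0.3]
finger_gap: -0.0
grip_force: 0.8
```

Request:
play_rows:
  increments:
    - [-0.014,0,0,0,0,0,1]
    - [-0.014,0,0,0,0,0,1]
    - [-0.014,0,0,0,0,0,1]
    - [-0.014,0,0,0,0,0,1]
    - [-0.012,0,0,0,0,0,1]
    - [-0.008,0,0,0,0,0,1]
    - [-0.004,0,0,0,0,0,1]
    - [0,0,0,0,0,0,1]

```text
time_s: 30.93
tool_pos: [0.6098, -0.1636, 0.1343]
tcp_rot: [0.71, 3.059, -0.0]
wrist_force: [0.8, 0.2, -0.3]
finger_gap: -0.0
grip_force: 0.0
```

```bash
python3 -c "
from h import *
t=CF-.073*EX
plan(*t,.133,63.9);s=snapshot('scene');drawer(s,world(s))"
```

```text
t 30.9 pos [ 0.6098 -0.1636  0.1343] yawY 63.87 tilt [ 0.0011 -0.0004] gap -0.0 gf 0.0 F [ 0.8  0.2 -0.3] q [-0.34  0.35  1.55 -0.    1.24 -1.46]
turn wz -0.0 shift -0.0186 -0.0001 0.0013
panel n 704 u pct [-0.0306 -0.0212 -0.0157] z 0.0987 v [-0.131  0.132]
```

Request:
play_rows:
  increments:
    - [-0.005,0,0,0,0,0,1]
    - [-0.005,0,0,0,0,0,1]
    - [-0.004,0,0,0,0,0,1]
    - [-0.003,0,0,0,0,0,1]
    - [-0.002,0,0,0,0,0,1]
    - [0,0,0,0,0,0,1]

```text
time_s: 31.48
tool_pos: [0.6263, -0.1716, 0.134]
tcp_rot: [0.71, 3.06, -0.0]
wrist_force: [0.5, -0.7, -0.3]
finger_gap: -0.0001
grip_force: 0.0
```

```bash
python3 -c "
from h import *
t=CF-.073*EX
plan(*t,.133,63.9);s=snapshot('scene');drawer(s,world(s))"
```

```text
t 31.5 pos [ 0.6263 -0.1716  0.134 ] yawY 63.88 tilt [ 0.0005 -0.0002] gap -0.0001 gf 0.0 F [ 0.5 -0.7 -0.3] q [-0.35  0.39  1.5  -0.    1.25 -1.46]
turn wz -0.0 shift -0.0002 -0.0002 0.001
panel n 364 u pct [-0.0137 -0.0088 -0.0042] z 0.0992 v [-0.131  0.131]
```

Nearly shut. I'll press on until a stop force shows.

Request:
play_rows:
  increments:
    - [-0.002,0,0,0,0,0,1]
    - [-0.002,0,0,0,0,0,1]
    - [-0.001,0,0,0,0,0,1]
    - [0,0,0,0,0,0,1]

```text
time_s: 31.87
tool_pos: [0.6285, -0.1725, 0.1337]
tcp_rot: [-0.708, -3.055, -0.002]
wrist_force: [-14.7, 5.6, 10.5]
finger_gap: 0.0001
grip_force: 7.7
```

The stop force shows, so the drawer is fully shut. I'll back away and up.

Request:
play_rows:
  increments:
    - [0.01,0,0,0,0,0,1]
    - [0.02,0,0,0,0,0,1]
    - [0.02,0,0,0,0,0,1]
    - [0,0,-0.03,0,0,0,1]
    - [0,0,-0.03,0,0,0,1]
    - [0,0,-0.03,0,0,0,1]
    - [0,0,0,0,0,0,1]
    - [0,0,0,0,0,0,1]

```text
time_s: 32.53
tool_pos: [0.5872, -0.1521, 0.2274]
tcp_rot: [0.708, 3.054, -0.001]
wrist_force: [0.4, 0.1, -0.3]
finger_gap: 0.0002
grip_force: 0.0
```

```bash
python3 -c "
from h import *
plan(.6,-.1,.2);s=snapshot('scene');drawer(s,world(s));save(s,'end.png')"
```

```text
t 32.5 pos [ 0.5872 -0.1521  0.2274] yawY 63.89 tilt [ 0.006  -0.0021] gap 0.0002 gf 0.0 F [ 0.4  0.1 -0.3] q [-0.34  0.19  1.56 -0.    1.38 -1.45]
turn wz -0.0 shift 0.0114 0.0524 0.0274
panel n 314 u pct [-0.0126 -0.0083 -0.004 ] z 0.0993 v [-0.131  0.131]
```

View pics/end.png

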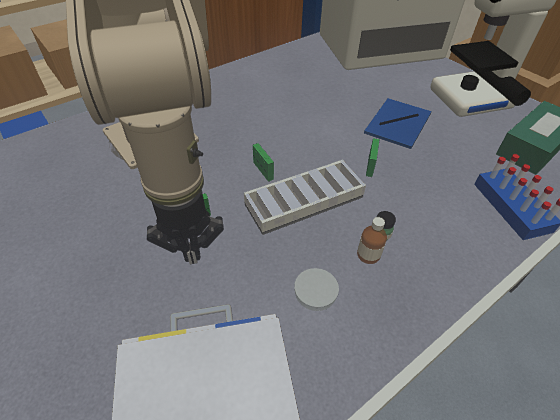

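The drawer is shut, with its panel flush at about (200,328). The rack is empty, the bystanders are untouched and the gripper is clear.

```bash
python3 -c "
from workcell import *
print(finish_job())"
```

```text
the job is handed in; nothing more can be done
None
```

I put the four cassettes I found (two blue, two yellow) in the bays of their colours, pushed the drawer shut to its stop, and handed the job in; the hand-in returned no verdict.

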